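# Make room in the row of food boxes

## Task

Put the blue food box into the row between the green and the cream box: slide its neighbours apart (never lifting or tipping them), then set it in upright, its back against the light wooden strip and its clips facing front and back like the others'. One of the two neighbours, you cannot see which, is caught on a nail head and will not slide, so feel which one gives and do not force the other. Leave the row closed up, with no gap between boxes wider than a finger (about 1 cm), and do not disturb the mug, the jar or the spoon.

Things in the scene. Friction and masses are not known exactly. Their poses are not given: they have to be found in the camera images.
- blue_box: blue plastic snap-clip food box, 60 mm (own x, front to back, clips on these two faces) x 54 mm (own y) x 68 mm high, about 0.15 kg; origin at the centre of its underside, z up. Starts alone in front of the row; this is the box to put in
- yellow_box: yellow plastic snap-clip food box, 60 mm (own x, front to back, clips on these two faces) x 56 mm (own y) x 68 mm high, about 0.15 kg; origin at the centre of its underside, z up. One of the row's two end boxes; it may stand at either end, standing free
- green_box: green plastic snap-clip food box, 60 mm (own x, front to back, clips on these two faces) x 56 mm (own y) x 68 mm high, about 0.15 kg; origin at the centre of its underside, z up. One of the row's two middle boxes (green, cream), left or right. Either it or its partner is caught on a hidden nail: that one slides 3 mm at most, then stops hard. The other slides, pushing its end box along, at 2 to 7 N
- cream_box: cream plastic snap-clip food box, 60 mm (own x, front to back, clips on these two faces) x 56 mm (own y) x 68 mm high, about 0.15 kg; origin at the centre of its underside, z up. One of the row's two middle boxes (green, cream), left or right. Either it or its partner is caught on a hidden nail: that one slides 3 mm at most, then stops hard. The other slides, pushing its end box along, at 2 to 7 N
- grey_box: grey plastic snap-clip food box, 60 mm (own x, front to back, clips on these two faces) x 56 mm (own y) x 68 mm high, about 0.15 kg; origin at the centre of its underside, z up. One of the row's two end boxes; it may stand at either end, standing free
- rail: fixed light wooden strip, 20 mm (own x) x 500 mm (own y, along the row) x 10 mm high; origin at the centre of its underside. The four boxes stand along its -x side (towards the robot), backs 1 mm from it, 1.5 mm between them, axes parallel to its own; a box flush against it has its origin 40 mm from the strip's in its -x direction
- mug: cream enamel mug, 80 mm across, 78 mm high, handle at its own +y; origin at the centre of its underside. Bystander at one side
- jar: squat closed glass jar, 76 mm across, 75 mm high; origin at the centre of its underside. Bystander at one side
- spoon: stainless steel spoon, 170 mm, lying behind the strip; its length is its own x. Bystander
Things that resemble listed ones, but are neither listed nor needed, are in the scene too. Several things have the shape of the yellow_box; the one meant has the colours described above. What is shaped like the cream_box but pink is not meant.

How it is judged:
On the way:
1. the green and the cream box are slid apart, wide enough for the blue box (horizontal distance between green_box and cream_box above 0.104 m), for 0.2 s.
At the end, for the whole second after the job is handed in: Blue stands at rest between green and cream: upright (0.06 rad), back within 7 mm of the strip, square to 0.12 rad, gaps to both at most 12 mm. Gaps to the end boxes at most 13 mm; green and cream centres over 104 mm apart; all row boxes upright, at rest, within 10 mm of the strip (horizontal distance between blue_box and green_box below 0.067 m and horizontal distance between blue_box and cream_box below 0.067 m and horizontal distance between green_box and cream_box above 0.104 m and ((horizontal distance between yellow_box and green_box below 0.069 m and horizontal distance between grey_box and cream_box below 0.069 m) or (horizontal distance between grey_box and green_box below 0.069 m and horizontal distance between yellow_box and cream_box below 0.069 m)) and x of blue_box in the frame of rail between -0.047 and -0.036 m and angle between the x axis of blue_box and the x axis of rail, either way round below 0.12 rad and angle between each of blue_box, yellow_box, green_box, cream_box, grey_box's own z axis and vertical below 0.06 rad and height (world z) of blue_box below 0.004 m and linear speed of each of blue_box, yellow_box, green_box, cream_box, grey_box below 0.01 m/s and x of each of yellow_box, green_box, cream_box, grey_box in the frame of rail above -0.051 m); the robot touches nothing.
It fails at once if a box of the row is lifted more than 6 mm off the crate top (height (world z) of any of yellow_box, green_box, cream_box, grey_box above 0.006 m).
It fails at once if a box of the row is tipped by more than 0.15 rad (angle between any of yellow_box, green_box, cream_box, grey_box's own z axis and vertical above 0.15 rad).
It fails at once if the caught neighbour is dragged off (both green and cream moved more than 12 mm) (distance of each of green_box, cream_box from where it was at the start of the episode above 0.012 m).
It fails at once if the mug, the jar or the spoon is moved more than 15 mm (distance of any of mug, jar, spoon from where it was at the start of the episode above 0.015 m).
It also fails if it takes over 58 s, if anything falls off the work surface, if the arm or the gripper's body presses on something with over 40 N, if the wrist force passes 120 N, or if a joint passes its speed limit or range.

## Robot

A 6-joint arm with a two-finger parallel gripper is mounted at the origin on the work surface. World frame = base frame: x ahead of the robot, y to its left, z up, the work surface at z = 0. Lengths are in m, angles in rad, forces in N, time in s.
With the tool pointing down it reaches from about 0.35 to 1 m from the base axis. Payload 7.1 kg.
Tool frame: the origin (TCP) lies on the front face of the gripper's body, between the roots of the fingers; the fingertips stand 73 mm ahead of it and the grasp point (between the pads) lies bot.grasp_offset ahead of it (bot.grasp_offset is the distance from the TCP to the grasp point, in m); x points along the fingers, y is the direction in which the jaws open and shut, and the axes are right-handed (so a half turn about x gives the same grasp; the last joint's range is limited). The gripper opens to 85 mm and grips with 20 to 120 N. Pads are 22 mm wide; open, the fingers measure 114 mm over their backs; the gripper's body (76 mm by 85 mm) begins 54 mm behind the grasp point. The pads swing forward as they close: fully open they stand 13 mm farther back than shut.
Start: joints at [1.211, 0.423, 1.63, -0, 1.089, -0.019], TCP at [0.209, 0.589, 0.304] pointing down, gripper open.
Joint ranges: [-3, 3], [-0.9, 2.11], [0.09, 2.58], [-1.31, 4.45], [0.11, 2.69], [-2.54, 2.54]. Speed limits (rad/s): [2.39, 2.39, 3.01, 3.14, 3.14, 3.14].

## Interface

Orientations are given as [roll, pitch, yaw] about the fixed x, y, z axes, in that order (R = Rz(yaw) Ry(pitch) Rx(roll)).
In Python, from plant import bot gives the robot as it stands. The module is installed in compiled form; this text tells all that it offers.
- The arm moves only by the shell command python3 -m creep 'ROWS' [OPENING] [FORCE]. ROWS is JSON, one flat list of numbers, 6 for each row, row after row: the shift along the tool's x, y, z in units of 30 mm (1.0 is 30 mm), then the turn, a rotation vector about the tool's x, y, z in units of 10 degrees (1.0 is 10 degrees). A call has 1 to 12 rows; each row shifts and turns the commanded pose from where the row before left it, along the tool's axes as they then stand; what a row does not reach is not made up. A row lasts 1/8 s, in which the tool goes at most 62.5 mm and 10.7 degrees, less where a joint would pass 70% of its speed; a pose out of reach is approached as far as the arm can. A call is refused whole if a number of a shift passes 1 or a number of a turn 1, either way. A call with a gripper value outside its range is refused whole. OPENING is the gripper command: -1 is shut, 1 is fully open, values between are in proportion, set as the call begins (- or left out, the last holds). The fingers move at their own pace and stop on an object; FORCE is the grip in N (left out, the last holds). Time passes only in rows, so rows that do not move let the fingers close. It gives the time, the measured TCP pose, the force and the opening at its end, in the units of the state.
- bot.observe(): the state, without advancing time (a new reading comes with each control period).
- bot.capture(name): name is "scene" or "top" or "wrist"; returns the picture (384x512x3 uint8, blue, green, red); there is no depth.
- bot.calibration(name): a dict with "fov_y" (degrees; the focal length in pixels is half the picture's height over the tangent of half this angle, whatever the lens; pixels are square), "cx", "cy" (the principal point, pixels), "rvec" (rotation vector, rad) and "tvec" (3), from world to camera coordinates, as OpenCV has them. Camera axes: x right, y down, z forward; pixel columns grow to the right and rows downward; lengths in m; the calibration is good to about 2 mm. A picture is of the moment at which its call begins: read the wrist's pose just before it. calibration takes no time and is no camera call; for the wrist camera it gives the pose at the moment of the call.
- bot.sign_off(): hands the job in, once; it reports no verdict.
The state is a dict: "clock": time; "joint_pos": joint angles; "joint_velocities": joint speeds; "tau": joint torques, N m; "eef_pos": TCP position; "orientation": TCP orientation; "force": force on the tool from outside, world axes, zero at the start; "ft_torque": the same for the moment, N m; "gripper_width": finger opening in m.
Only numpy, scipy, OpenCV 4.12 (cv2) and the standard library are available. Lean on these libraries where they do the work, as an engineer would, in place of code of your own. Each camera call takes 0.05 s, during which the arm holds its last target.

## Working session

There is one attempt and no reset: what is moved stays moved. The work goes in short steps, Python scripts to look and compute and a shell command to move; the robot and the scene stay as the last step left them, time stands still between calls to the robot, and variables do not carry over. Pictures are saved under pics/ and viewed, and the job is handed in when it is done.

```bash
mkdir -p pics; python3 - <<'E'
from plant import bot
import cv2
s=bot.observe()
print(s, bot.grasp_offset)
for n in("scene","top","wrist"):
    c=bot.calibration(n); print(n,c)
    cv2.imwrite(f"pics/{n}0.png",bot.capture(n))
E
```

```text
{'clock': 0.0, 'joint_pos': array([ 1.21102100e+00,  4.23830396e-01,  1.63074295e+00,  9.60778423e-06,
        1.08859109e+00, -1.90066666e-02]), 'joint_velocities': array([0.00124945, 0.00123151, 0.00059423, 0.00123946, 0.00070081,
       0.00072946]), 'tau': array([-7.68149803e-04, -5.57407057e+01, -2.81732225e+01,  1.42939254e-05,
        7.49205588e-03,  2.52227039e-06]), 'eef_pos': array([0.2086981 , 0.58863836, 0.30313132]), 'orientation': array([-1.59521415,  1.56922452, -1.93598727]), 'force': array([-0.0914972 ,  1.08959634,  0.721232  ]), 'ft_torque': array([0.03343619, 0.03381345, 0.00399141]), 'gripper_width': 0.08540783038632362} 0.0539
scene {'fov_y': 42.52419978584457, 'cx': 254.50353234554936, 'cy': 199.24534675328505, 'rvec': array([ 0.79077573,  2.50348078, -1.20633357]), 'tvec': array([ 0.47922359, -0.18144764,  1.77542946])}
top {'fov_y': 42.35250480687553, 'cx': 264.11834835057044, 'cy': 188.41565861626492, 'rvec': array([ 2.12751512, -2.17940406,  0.12836818]), 'tvec': array([0.01152941, 0.60869401, 1.37549218])}
wrist {'fov_y': 69.4782145430772, 'cx': 250.89522452169632, 'cy': 196.04726333636796, 'rvec': array([-2.36447404, -1.67047109, -0.24086595]), 'tvec': array([-0.62317013, -0.03594306,  0.38062685])}
```

View pics/scene0.png

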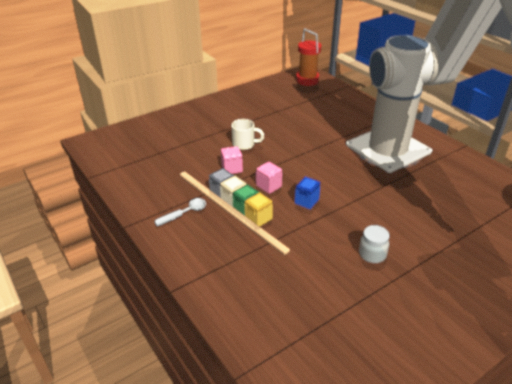

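View pics/top0.png

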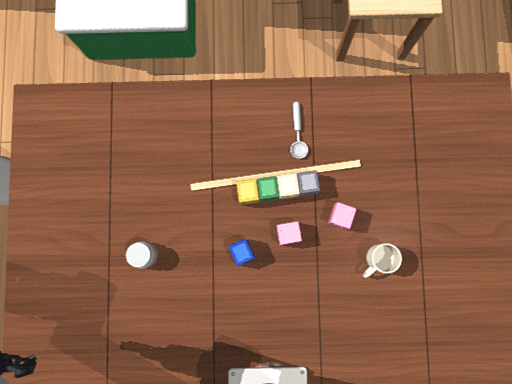

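View pics/wrist0.png

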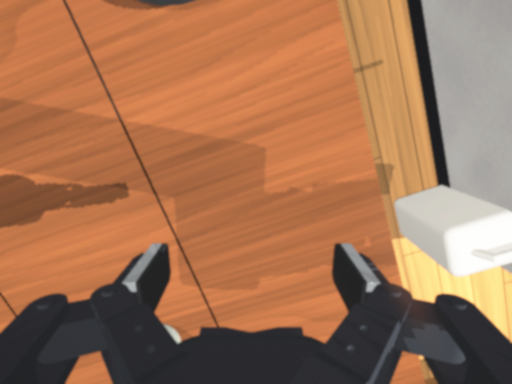

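```bash
cat > h.py <<'E'
import numpy as np, cv2
from plant import bot
from scipy.spatial.transform import Rotation as R
def cam(n):
    c=bot.calibration(n); f=192/np.tan(np.radians(c['fov_y'])/2)
    K=np.array([[f,0,c['cx']],[0,f,c['cy']],[0,0,1]]); return K,cv2.Rodrigues(c['rvec'])[0],np.asarray(c['tvec'])
def ray(C,uv,z):
    K,Rm,t=C; o=-Rm.T@t
    d=Rm.T@np.linalg.inv(K)@np.array([uv[0],uv[1],1.]); return o+d*(z-o[2])/d[2]
def proj(C,p):
    K,Rm,t=C; q=K@(Rm@np.asarray(p,float)+t); return q[:2]/q[2]
E
python3 - <<'E'
from h import *
im=cv2.imread('pics/top0.png')
c=im[90:280,180:420]
cv2.imwrite('pics/topcrop0.png',cv2.resize(c,None,fx=3.3,fy=3,interpolation=cv2.INTER_CUBIC))
s=cv2.imread('pics/scene0.png')[130:270,150:340]
cv2.imwrite('pics/scenecrop0.png',cv2.resize(s,None,fx=4,fy=4,interpolation=cv2.INTER_CUBIC))
C=cam('top');print(-C[1].T@C[2])
hsv=cv2.cvtColor(im,cv2.COLOR_BGR2HSV)
for (u,v) in [(241,252),(247,190),(268,188),(289,185),(309,182),(289,233),(343,215),(141,255),(384,258),(299,150)]:
    print((u,v),hsv[v,u],ray(C,(u,v),.068).round(3))
E
```

```text
[ 0.43179603 -0.01003893  1.44085789]
(241, 252) [109 164 250] [0.431 0.064 0.068]
(247, 190) [ 29 111 255] [0.602 0.045 0.068]
(268, 188) [ 68 104 221] [ 0.606 -0.014  0.068]
(289, 185) [ 30   3 255] [ 0.613 -0.073  0.068]
(309, 182) [116  10 213] [ 0.62  -0.129  0.068]
(289, 233) [159  41 255] [ 0.479 -0.069  0.068]
(343, 215) [160  43 255] [ 0.525 -0.22   0.068]
(141, 255) [ 90   2 247] [0.429 0.34  0.068]
(384, 258) [ 16  40 183] [ 0.405 -0.327  0.068]
(299, 150) [ 60   1 240] [ 0.712 -0.104  0.068]
```

View pics/topcrop0.png

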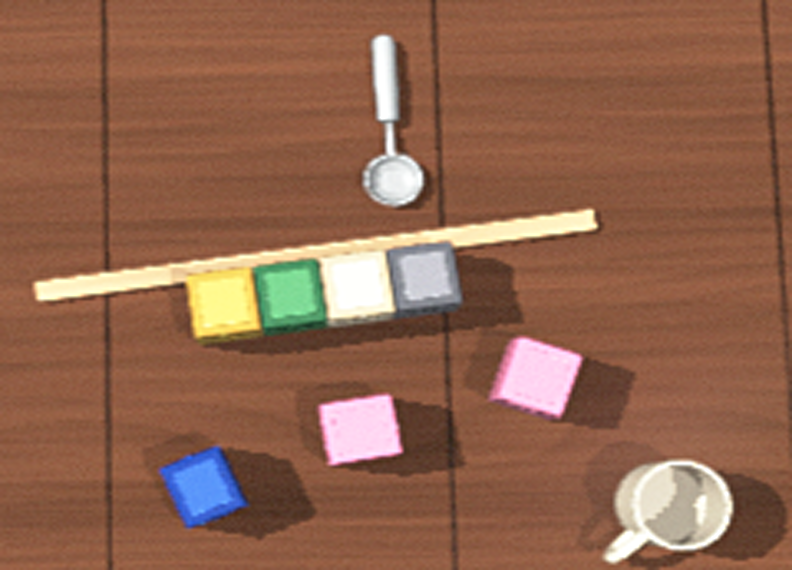

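View pics/scenecrop0.png

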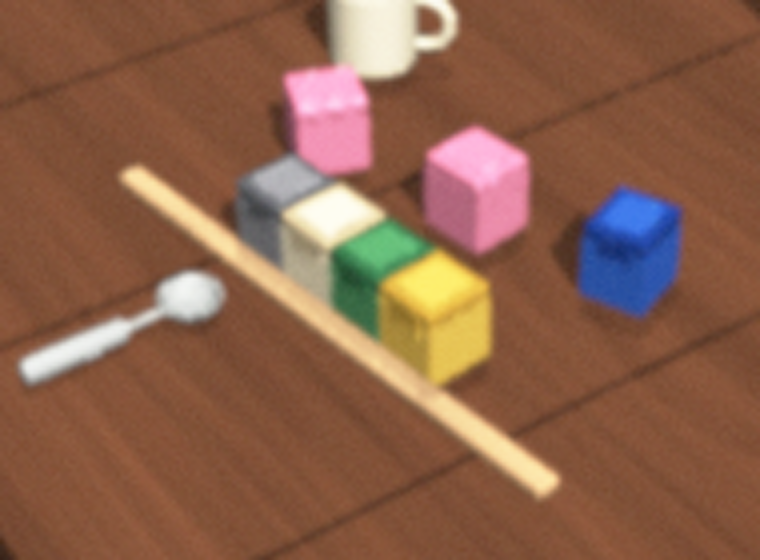

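```bash
python3 - <<'E'
from h import *
im=cv2.imread('pics/top0.png');C=cam('top')
hsv=cv2.cvtColor(im,cv2.COLOR_BGR2HSV)
# rail: light yellowish, top z=.01
m=cv2.inRange(hsv,(12,50,170),(26,160,255)); m[:150]=0;m[200:]=0
n,l,st,ce=cv2.connectedComponentsWithStats(m);print(st[1:][st[1:,4]>30])
ys,xs=np.nonzero(m&((np.arange(512)<236)|(np.arange(512)>325)).astype(np.uint8)[None]*255)
P=np.array([ray(C,p,.01)[:2] for p in zip(xs,ys)])
a=np.polyfit(P[:,1],P[:,0],1);print('rail x=',a,'yaw',np.arctan(-a[0]),P[:,1].min(),P[:,1].max())
def top(lo,hi,roi):
    m=cv2.inRange(hsv,lo,hi);k=np.zeros_like(m);x0,y0,x1,y1=roi;k[y0:y1,x0:x1]=1;m=m*k
    ct=max(cv2.findContours(m,0,2)[0],key=cv2.contourArea)
    w=np.array([ray(C,p[0],.068)[:2] for p in ct],np.float32);return cv2.minAreaRect(w*1000)
print('blue',top((100,80,60),(125,255,255),(220,230,265,275)))
print('blue upper',top((100,80,200),(125,255,255),(220,230,265,275)))
s=bot.observe();Rm=R.from_euler('xyz',s['orientation']).as_matrix();print(Rm.round(3))
W=cam('wrist');print('wristcam',-W[1].T@W[2]-s['eef_pos'],'in tool',Rm.T@(-W[1].T@W[2]-s['eef_pos']),'axis in tool', Rm.T@W[1].T)
E
```

```text
[[   1  150   10    8   68]
 [ 190  159  171   41 1052]]
rail x= [0.0401929  0.65905256] yaw -0.04017127494561905 -0.28494296046489664 0.770626777896942
blue ((430.7575378417969, 63.95523452758789), (61.00962829589844, 54.914554595947266), 21.04054069519043)
blue upper ((431.38897705078125, 65.62892150878906), (56.516605377197266, 49.085975646972656), 21.36787223815918)
[[-0.     0.334  0.942]
 [-0.001  0.942 -0.334]
 [-1.    -0.001 -0.   ]]
wristcam [-0.06988407  0.02389879  0.0708361 ] in tool [-0.07083413 -0.00091504 -0.07385375] axis in tool [[ 3.21355451e-04 -2.84792374e-01  9.58589172e-01]
 [ 9.99999943e-01 -8.73917246e-06 -3.37834279e-04]
 [ 1.04589903e-04  9.58589226e-01  2.84792355e-01]]
```

```bash
python3 - <<'E'
from h import *
im=cv2.imread('pics/top0.png');C=cam('top')
hsv=cv2.cvtColor(im,cv2.COLOR_BGR2HSV)
m=cv2.inRange(hsv,(12,50,170),(26,160,255)); m[:158]=0;m[200:]=0;m[:,:188]=0
cols=np.arange(512); m[:,(cols>=236)&(cols<=322)]=0
ys,xs=np.nonzero(m)
P=np.array([ray(C,p,.01)[:2] for p in zip(xs,ys)])
r=cv2.minAreaRect((P*1000).astype(np.float32));a=np.polyfit(P[:,1],P[:,0],1);psi=np.arctan(-a[0]);print(r,a,'yaw',psi,P[:,1].min(),P[:,1].max())
def top(lo,hi,roi):
    m=cv2.inRange(hsv,lo,hi);k=np.zeros_like(m);x0,y0,x1,y1=roi;k[y0:y1,x0:x1]=1;m=m*k
    ct=max(cv2.findContours(m,0,2)[0],key=cv2.contourArea)
    w=np.array([ray(C,p[0],.068)[:2] for p in ct],np.float32);r=cv2.minAreaRect(w*1000)
    c=np.array(r[0])/1000; off=(c[0]-np.polyval(a,c[1]))*np.cos(psi)
    print(r,'off rail',off)
top((60,80,60),(80,255,255),(250,170,282,206))
top((20,0,200),(40,60,255),(275,165,303,204))
top((24,90,190),(34,255,255),(232,170,262,206))
top((105,5,80),(130,60,255),(295,165,325,200))
E
```

```text
((652.7437744140625, -35.667510986328125), (21.688222885131836, 500.8804626464844), 6.803895473480225) [-0.11839067  0.64864464] yaw 0.1178421405081571 -0.28494296046489664 0.21286060742882743
((604.3225708007812, -13.158130645751953), (63.645145416259766, 53.7175407409668), 6.802767753601074) off rail -0.045561678694517015
((614.1707153320312, -69.38529205322266), (59.726688385009766, 52.79901885986328), 7.555376052856445) off rail -0.04239243876901745
((601.5149536132812, 45.01780700683594), (55.37342071533203, 49.611446380615234), 7.092611312866211) off rail -0.04151010300173056
((618.368408203125, -126.74761199951172), (62.01291275024414, 54.19627380371094), 8.092853546142578) off rail -0.044967922745598556
```

```bash
python3 -m creep '[0,-0.72,0.96,0,0,0, 0,-0.72,0.96,0,0,0, 0,-0.72,0.96,0,0,0, 0,-0.72,0.96,0,0,0, 0,-0.72,0.96,0,0,0, 0,-0.72,0.96,0,0,0, 0,-0.72,0.96,0,0,0, 0,-0.72,0.96,0,0,0, 0,-0.72,0.96,0,0,0, 0,-0.72,0.96,0,0,0]' 1 20
python3 -m creep '[0,-0.72,0.96,0,0,0, 0,-0.72,0.96,0,0,0, 0,-0.72,0.96,0,0,0, 0,-0.72,0.96,0,0,0, 0,-0.72,0.96,0,0,0, 0,-0.72,0.96,0,0,0, 0,-0.72,0.96,0,0,0, 0,-0.72,0.96,0,0,0, 0,-0.72,0.96,0,0,0, 0,-0.72,0.96,0,0,0]'
python3 -m creep '[0,0,0,1,0,0, 0,0,0,1,0,0, 0,0,0,1,0,0, 0,0,0,1,0,0, 0,0,0,1,0,0, 0,0,0,1,0,0, 0,0,0,0.37,0,0, 0,0,0,0,0,0]'
python3 - <<'E'
from h import *
s=bot.observe();Rm=R.from_euler('xyz',s['orientation']).as_matrix();print(s['clock'],s['eef_pos'],Rm.round(3),s['force'])
cv2.imwrite('pics/w1.png',bot.capture('wrist'))
E
```

```text
clock: 1.4
eef_pos: [0.4086, 0.2881, 0.3038]
orientation: [-2.202, 1.571, -2.543]
force: [-0.6, 0.8, -0.9]
gripper_width: 0.0853
clock: 2.65
eef_pos: [0.6078, -0.0117, 0.3037]
orientation: [-2.95, 1.57, 2.992]
force: [0.1, -0.0, -0.2]
gripper_width: 0.0848
clock: 3.65
eef_pos: [0.6072, -0.0106, 0.3037]
orientation: [-1.797, 1.57, 3.034]
force: [-0.8, 0.9, 1.1]
gripper_width: 0.0853
3.65 [ 0.60722214 -0.01061533  0.30366612] [[-0.001  0.993  0.119]
 [ 0.     0.119 -0.993]
 [-1.    -0.001 -0.   ]] [-0.78151015  0.89564116  1.09742413]
```

View pics/w1.png

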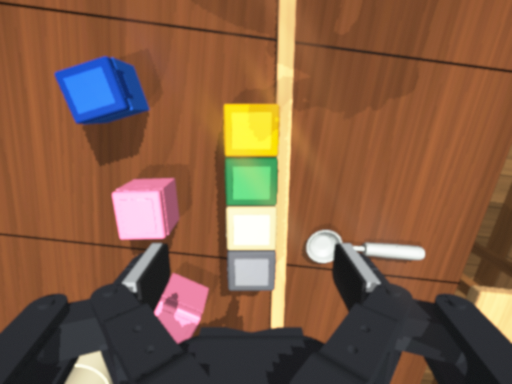

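```bash
cat > m.py <<'E'
from h import *
COL=dict(blue=((100,120,60),(125,255,255)),green=((60,80,60),(85,255,255)),yellow=((22,140,100),(33,255,255)),cream=((15,0,190),(40,75,255)),grey=((100,5,60),(130,70,230)))
def measure(im,C,names,rois,z=.068):
    hsv=cv2.cvtColor(im,cv2.COLOR_BGR2HSV);out={}
    for n in names:
        m=cv2.inRange(hsv,*COL[n]);k=np.zeros_like(m);x0,y0,x1,y1=rois[n];k[y0:y1,x0:x1]=1;m=cv2.morphologyEx(m*k,cv2.MORPH_OPEN,np.ones((3,3)))
        ct=max(cv2.findContours(m,0,2)[0],key=cv2.contourArea)
        w=np.array([ray(C,p[0],z)[:2] for p in ct],np.float32);r=cv2.minAreaRect(w*1000)
        out[n]=np.array(r[0])/1000;print(n,np.round(r[0],1),np.round(r[1],1),round(r[2],1),cv2.boundingRect(ct))
    return out
E
python3 - <<'E'
from m import *
im=cv2.imread('pics/w1.png');C=cam('wrist')
measure(im,C,['green','yellow','cream','grey','blue'],dict(green=(215,150,285,210),yellow=(215,95,285,162),cream=(218,203,280,252),grey=(220,245,282,300),blue=(40,40,160,140)))
# rail edges
hsv=cv2.cvtColor(im,cv2.COLOR_BGR2HSV)
for v in (20,60,80,300,315):
    print(v,[tuple(hsv[v,u]) for u in range(268,304,4)])
for uv in [(276,60),(295,60),(272,310),(285,310)]: print(uv,ray(C,uv,.01))
print(ray(C,(323,246),.01))
E
python3 - <<'E'
import cv2
im=cv2.imread('pics/w1.png')[30:310,40:350]
cv2.imwrite('pics/w1c.png',cv2.resize(im,None,fx=2.1,fy=2.1,interpolation=cv2.INTER_CUBIC))
E
```

```text
green [605.3 -12.7] [57.7 53.7] 7.4 (225, 158, 52, 47)
yellow [599.4  43. ] [59.1 55.8] 6.8 (224, 104, 56, 54)
cream [612.9 -69.8] [57.2 54.3] 6.9 (227, 207, 49, 43)
grey [ 619.1 -127.1] [56.3 52.7] 6.9 (228, 252, 46, 38)
blue [440.3  64.8] [80.2 59.5] 22.5 (55, 57, 93, 67)
20 [(np.uint8(11), np.uint8(161), np.uint8(139)), (np.uint8(11), np.uint8(161), np.uint8(141)), (np.uint8(12), np.uint8(155), np.uint8(122)), (np.uint8(20), np.uint8(111), np.uint8(246)), (np.uint8(21), np.uint8(108), np.uint8(249)), (np.uint8(20), np.uint8(113), np.uint8(246)), (np.uint8(20), np.uint8(112), np.uint8(246)), (np.uint8(13), np.uint8(146), np.uint8(170)), (np.uint8(12), np.uint8(156), np.uint8(142))]
60 [(np.uint8(11), np.uint8(166), np.uint8(163)), (np.uint8(12), np.uint8(166), np.uint8(163)), (np.uint8(15), np.uint8(135), np.uint8(128)), (np.uint8(22), np.uint8(103), np.uint8(250)), (np.uint8(22), np.uint8(103), np.uint8(250)), (np.uint8(21), np.uint8(106), np.uint8(247)), (np.uint8(19), np.uint8(113), np.uint8(242)), (np.uint8(12), np.uint8(158), np.uint8(134)), (np.uint8(11), np.uint8(160), np.ui
[... 787 characters left out ...]
uint8(139)), (np.uint8(12), np.uint8(164), np.uint8(140))]
315 [(np.uint8(11), np.uint8(164), np.uint8(134)), (np.uint8(23), np.uint8(97), np.uint8(252)), (np.uint8(26), np.uint8(81), np.uint8(254)), (np.uint8(25), np.uint8(86), np.uint8(254)), (np.uint8(15), np.uint8(137), np.uint8(181)), (np.uint8(11), np.uint8(164), np.uint8(148)), (np.uint8(11), np.uint8(164), np.uint8(140)), (np.uint8(11), np.uint8(163), np.uint8(139)), (np.uint8(12), np.uint8(165), np.uint8(141))]
(276, 60) [0.61923812 0.12571648 0.01      ]
(295, 60) [0.6418389  0.12842645 0.01      ]
(272, 310) [ 0.66466795 -0.2276253   0.01      ]
(285, 310) [ 0.68486772 -0.22517572  0.01      ]
[ 0.72257325 -0.10934419  0.01      ]
```

View pics/w1c.png

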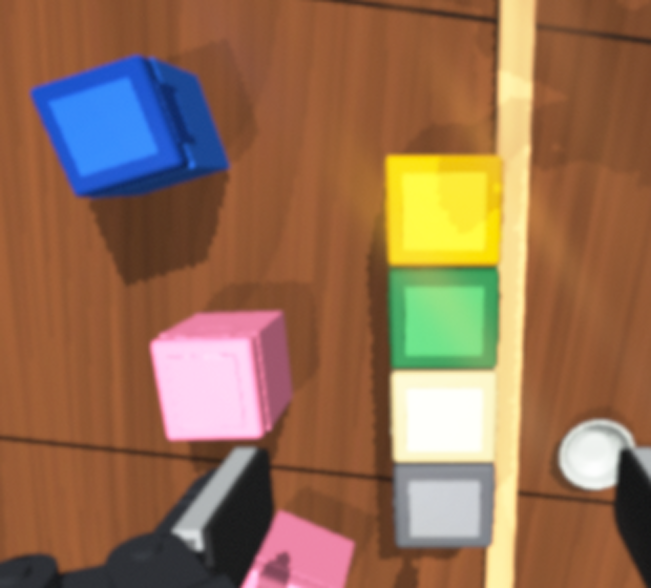

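```bash
python3 -m creep '[0.95,-0.04,0.1,0,0,0, 0.95,0,0,0,0,0, 0.95,0,0,0,0,0, 0.95,0,0,0,0,0, 0.95,0,0,0,0,0, 0.95,0,0,0,0,0, 0,0,0,0,0,0]' 1 20
python3 - <<'E'
from h import *
print(bot.observe()['eef_pos'],bot.observe()['force']);cv2.imwrite('pics/w2.png',bot.capture('wrist'))
E
```

```text
clock: 4.58
eef_pos: [0.6051, -0.0137, 0.1309]
orientation: [-1.726, 1.566, 3.105]
force: [0.1, 0.2, -0.5]
gripper_width: 0.0852
[ 0.60506227 -0.01369366  0.13085755] [ 0.11522394  0.15861799 -0.53895443]
```

View pics/w2.png

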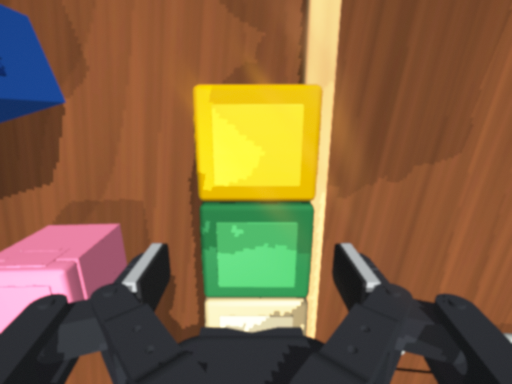

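```bash
python3 - <<'E'
from m import *
im=cv2.imread('pics/w2.png');C=cam('wrist')
measure(im,C,['green','yellow'],dict(green=(190,180,325,310),yellow=(180,70,340,210)))
s=bot.observe();Rm=R.from_euler('xyz',s['orientation']).as_matrix();print(Rm.round(3))
for uv in [(305,60),(333,60)]: print(ray(C,uv,.01))
E
```

```text
green [606.9 -13.1] [58.8 55.8] 6.9 (200, 203, 113, 94)
yellow [600.2  43.1] [59.3 56.3] 6.9 (194, 84, 127, 119)
[[-0.002  0.993  0.119]
 [ 0.     0.119 -0.993]
 [-1.    -0.002 -0.   ]]
[0.62587808 0.09441561 0.01      ]
[0.64351564 0.09651496 0.01      ]
```

```bash
python3 -m creep '[0.45,0.06,0,0,0,0, 0.42,0,0,0,0,0, 0,0,0,0,0,0]' 1 20
python3 -m creep '[0,0,0,0,0,0, 0,0,0,0,0,0, 0,0,0,0,0,0, 0,0,0,0,0,0, 0,0,0,0,0,0, 0,0,0,0,0,0]' -1 20
python3 -c "
from h import *
s=bot.observe();print(s['eef_pos'],s['force'],s['gripper_width'])"
```

```text
clock: 5.0
eef_pos: [0.6077, -0.0135, 0.1059]
orientation: [-1.73, 1.569, 3.101]
force: [0.2, 0.6, -0.1]
gripper_width: 0.0854
clock: 5.75
eef_pos: [0.6086, -0.0135, 0.1072]
orientation: [1.383, 1.57, -0.069]
force: [-1.3, -0.4, 5.5]
gripper_width: 0.0597
[ 0.60855432 -0.01354973  0.10724335] [-1.32516757 -0.38278716  5.4852242 ] 0.05969943578740811
```

```bash
python3 -m creep '[0,0,-0.1,0,0,0, 0,0,-0.1,0,0,0, 0,0,0,0,0,0]'
python3 -m creep '[0,0,-0.05,0,0,0, 0,0,-0.05,0,0,0, 0,0,0,0,0,0]'
```

```text
clock: 6.12
eef_pos: [0.6079, -0.0082, 0.1073]
orientation: [0.635, 1.569, -0.817]
force: [-0.8, -3.9, 5.5]
gripper_width: 0.0596
clock: 6.5
eef_pos: [0.6076, -0.0054, 0.1073]
orientation: [0.592, 1.569, -0.86]
force: [-0.7, -5.0, 6.1]
gripper_width: 0.0595
```

```bash
python3 - <<'E'
from m import *
im=bot.capture('wrist');cv2.imwrite('pics/w3.png',im)
t=bot.capture('top')[160:215,225:330];cv2.imwrite('pics/t3.png',cv2.resize(t,None,fx=7,fy=7,interpolation=cv2.INTER_CUBIC))
E
```

```text
(no output)
```

View pics/w3.png

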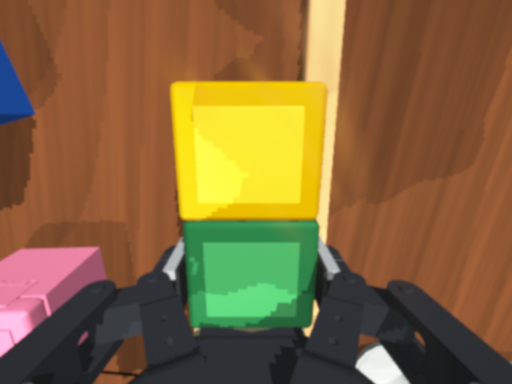

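View pics/t3.png

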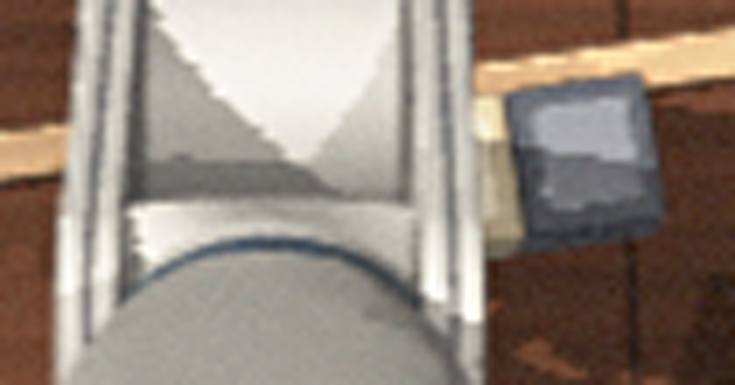

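```bash
python3 - <<'E'
from m import *
im=cv2.imread('pics/w3.png');C=cam('wrist')
measure(im,C,['green','yellow'],dict(green=(182,200,318,328),yellow=(160,60,340,240)))
for uv in [(305,60),(340,60)]: print(ray(C,uv,.01))
E
```

```text
green [606.   -4.6] [59.  54.9] 6.8 (184, 221, 134, 107)
yellow [598.3  50.3] [58.4 55. ] 6.8 (171, 81, 155, 140)
[0.62391353 0.09786347 0.01      ]
[0.64310751 0.10014777 0.01      ]
```

```bash
python3 -m creep '[0,0,-0.15,0,0,0, 0,0,-0.15,0,0,0, 0,0,-0.15,0,0,0, 0,0,-0.15,0,0,0, 0,0,-0.15,0,0,0, 0,0,-0.15,0,0,0]'
python3 -m creep '[0,0,-0.15,0,0,0, 0,0,-0.15,0,0,0, 0,0,-0.15,0,0,0, 0,0,-0.15,0,0,0, 0,0,-0.15,0,0,0, 0,0,-0.15,0,0,0]'
python3 -m creep '[0,0,0,0,0,0, 0,0,0,0,0,0]'
python3 - <<'E'
from m import *
im=bot.capture('wrist');cv2.imwrite('pics/w4.png',im);C=cam('wrist')
measure(im,C,['green','yellow'],dict(green=(182,200,318,328),yellow=(160,60,340,240)))
E
```

```text
clock: 7.35
eef_pos: [0.6044, 0.0213, 0.1073]
orientation: [0.456, 1.569, -0.996]
force: [-0.1, -7.4, 5.2]
gripper_width: 0.0594
clock: 8.1
eef_pos: [0.6012, 0.0481, 0.1073]
orientation: [0.41, 1.569, -1.042]
force: [-0.7, -6.8, 6.5]
gripper_width: 0.0597
clock: 8.35
eef_pos: [0.6011, 0.0485, 0.1073]
orientation: [0.609, 1.57, -0.843]
force: [0.2, -2.9, 5.7]
gripper_width: 0.0595
green [599.6  49.3] [59.  54.9] 6.8 (184, 221, 134, 107)
yellow [591.8 104. ] [58.4 54.6] 6.8 (171, 82, 155, 139)
```

View pics/w4.png

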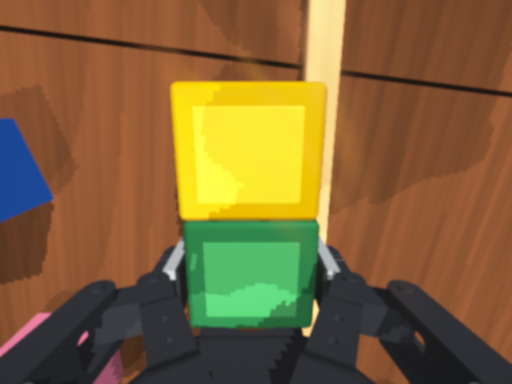

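```bash
python3 -m creep '[0,0,0,0,0,0, 0,0,0,0,0,0, 0,0,0,0,0,0, 0,0,0,0,0,0, 0,0,0,0,0,0]' 1 20
python3 -m creep '[-0.5,0,0,0,0,0, -0.9,0,0,0,0,0, -0.9,0,0,0,0,0, -0.9,0,0,0,0,0, -0.9,0,0,0,0,0, -0.9,0,0,0,0,0, 0,0,0,0,0,0]'
python3 - <<'E'
from m import *
s=bot.observe();print(s['eef_pos'],R.from_euler('xyz',s['orientation']).as_matrix().round(3))
im=bot.capture('wrist');cv2.imwrite('pics/w5.png',im)
E
```

```text
clock: 9.02
eef_pos: [0.6008, 0.0491, 0.1067]
orientation: [-1.774, 1.571, 3.057]
force: [0.2, -0.5, 0.4]
gripper_width: 0.0856
clock: 9.9
eef_pos: [0.6021, 0.0491, 0.2601]
orientation: [1.511, 1.565, 0.059]
force: [0.3, -0.9, -0.0]
gripper_width: 0.0857
[0.60212264 0.04910012 0.26005566] [[ 0.006  0.993  0.118]
 [ 0.     0.118 -0.993]
 [-1.     0.006  0.   ]]
```

View pics/w5.png

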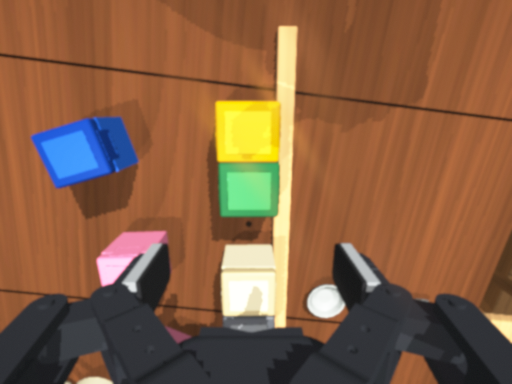

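```bash
python3 - <<'E'
from m import *
im=cv2.imread('pics/w5.png');C=cam('wrist')
measure(im,C,['green','yellow','cream'],dict(green=(205,155,292,225),yellow=(205,90,290,172),cream=(215,262,279,320)))
c=im[195:320,190:310];cv2.imwrite('pics/w5c.png',cv2.resize(c,None,fx=4.5,fy=4.5,interpolation=cv2.INTER_CUBIC))
print(ray(C,(249,224),0))
# blue top face
hsv=cv2.cvtColor(im,cv2.COLOR_BGR2HSV);print(hsv[155,72],hsv[135,110],hsv[130,125])
for uv in [(32,136),(92,118),(117,166),(57,187)]:print(ray(C,uv,.068))
E
```

```text
green [597.6  48.6] [57.8 52.8] 6.7 (219, 164, 60, 53)
yellow [590.6 103.9] [59.1 54.8] 6.7 (216, 101, 65, 62)
cream [611.3 -68.6] [58.1 55.2] 6.7 (222, 272, 54, 44)
[ 0.60529642 -0.01393174  0.        ]
[106 190 254] [109 207 160] [115 141 145]
[0.39328346 0.07725791 0.068     ]
[0.44894915 0.09997023 0.068     ]
[0.47060239 0.05821556 0.068     ]
[0.4122532  0.03050402 0.068     ]
```

View pics/w5c.png

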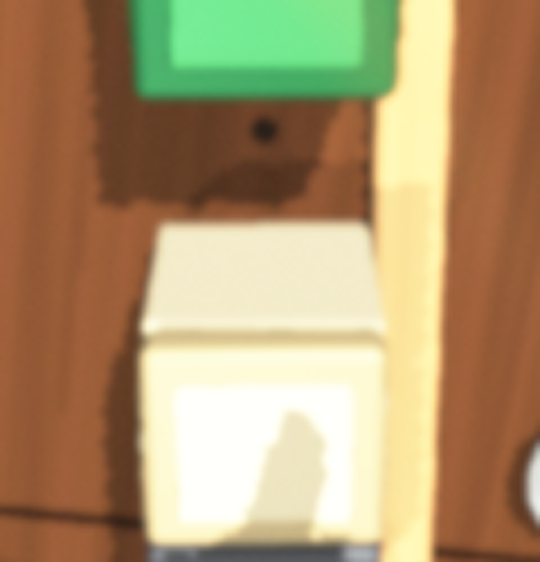

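```bash
python3 -m creep '[0,-0.93,-0.21,0,0,0, 0,-0.93,-0.21,0,0,0, 0,-0.93,-0.21,0,0,0, 0,-0.93,-0.21,0,0,0, 0,-0.93,-0.21,0,0,0, 0,-0.93,-0.21,0,0,0, 0.6,0,0,-0.75,0,0, 0.6,0,0,-0.75,0,0, 0.6,0,0,0,0,0, 0.6,0,0,0,0,0, 0,0,0,0,0,0]'
python3 - <<'E'
from m import *
s=bot.observe();print(s['eef_pos'],R.from_euler('xyz',s['orientation']).as_matrix().round(3))
im=bot.capture('wrist');cv2.imwrite('pics/w6.png',im)
E
```

```text
clock: 11.32
eef_pos: [0.4288, 0.0666, 0.1833]
orientation: [-1.821, 1.566, -3.012]
force: [0.1, -0.4, -0.6]
gripper_width: 0.0854
[0.42875229 0.06662683 0.18328129] [[-0.004  0.929  0.371]
 [-0.001  0.371 -0.929]
 [-1.    -0.004 -0.001]]
```

View pics/w6.png

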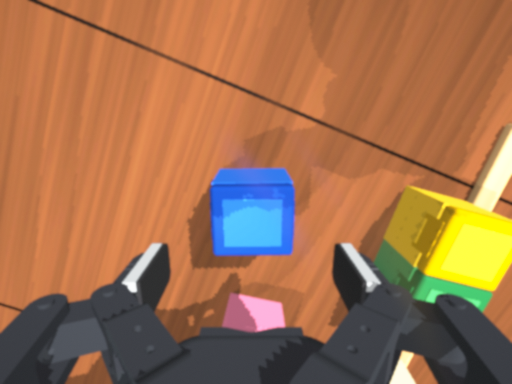

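```bash
python3 - <<'E'
from m import *
im=cv2.imread('pics/w6.png');C=cam('wrist')
hsv=cv2.cvtColor(im,cv2.COLOR_BGR2HSV);print([tuple(map(int,hsv[v,252])) for v in range(164,262,4)])
c=im[150:280,190:320];cv2.imwrite('pics/w6c.png',cv2.resize(c,None,fx=4.5,fy=4.5,interpolation=cv2.INTER_CUBIC))
m={'blue':(195,188,310,262)};measure(im,C,['blue'],m)
E
```

```text
[(3, 104, 154), (126, 103, 190), (111, 172, 236), (111, 175, 237), (110, 180, 240), (113, 187, 217), (111, 200, 239), (111, 204, 235), (110, 203, 246), (104, 186, 255), (105, 191, 254), (101, 173, 255), (100, 171, 255), (100, 171, 255), (100, 172, 255), (100, 173, 255), (100, 172, 255), (100, 173, 255), (100, 173, 255), (100, 175, 255), (101, 175, 255), (109, 208, 250), (109, 209, 248), (178, 86, 130), (11, 158, 176)]
blue [429.5  63.5] [59.7 52.1] 21.8 (210, 188, 84, 68)
```

View pics/w6c.png

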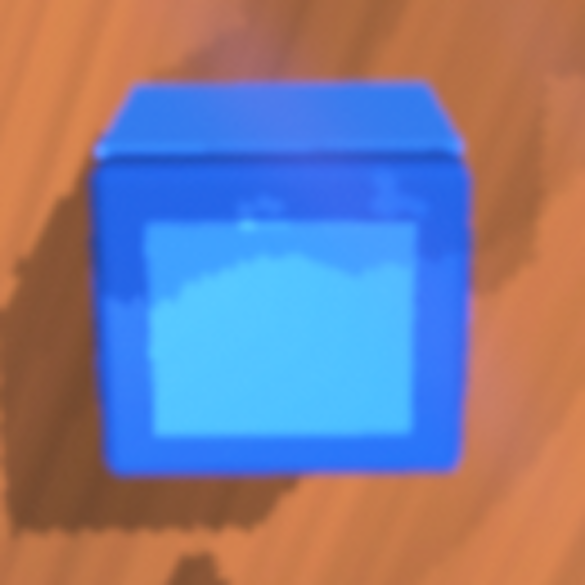

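```bash
python3 -m creep '[0.85,0,0.07,0,0,0, 0.85,0,0,0,0,0, 0.8,0,0,0,0,0, 0,0,0,0,0,0]' 1
python3 -m creep '[0,0,0,0,0,0, 0,0,0,0,0,0, 0,0,0,0,0,0, 0,0,0,0,0,0, 0,0,0,0,0,0, 0,0,0,0,0,0]' -1 40
python3 -m creep '[-0.9,0,0,0,0,0, -0.9,0,0,0,0,0, -0.9,0,0,0,0,0, -0.4,0,0,0,0,0, 0,0,0,0.75,0,0, 0,0,0,0.75,0,0, 0,0,0,0,0,0]'
python3 - <<'E'
from m import *
s=bot.observe();print(s['eef_pos'],s['gripper_width'],R.from_euler('xyz',s['orientation']).as_matrix().round(3))
im=bot.capture('wrist');cv2.imwrite('pics/w7.png',im)
E
```

```text
clock: 11.88
eef_pos: [0.4303, 0.0648, 0.1092]
orientation: [-1.834, 1.568, -3.025]
force: [-0.7, 0.1, 0.4]
gripper_width: 0.0853
clock: 12.62
eef_pos: [0.4314, 0.0649, 0.111]
orientation: [1.301, 1.569, 0.11]
force: [-1.5, -0.4, 8.0]
gripper_width: 0.0593
clock: 13.5
eef_pos: [0.4307, 0.0648, 0.2027]
orientation: [-1.579, 1.57, -3.03]
force: [-0.1, 0.4, -1.7]
gripper_width: 0.0591
[0.43070451 0.06482397 0.20269974] 0.0591310773712926 [[-0.     0.993  0.119]
 [-0.     0.119 -0.993]
 [-1.    -0.    -0.   ]]
```

View pics/w7.png

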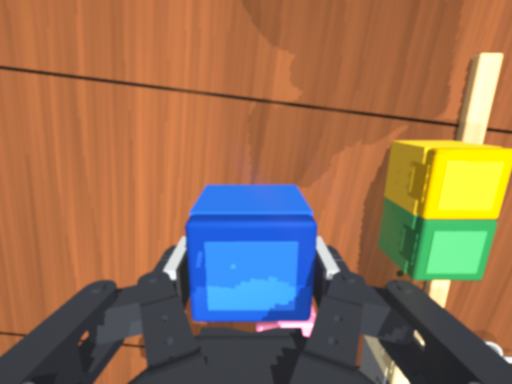

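```bash
python3 - <<'E'
from m import *
im=cv2.imread('pics/w7.png');C=cam('wrist');s=bot.observe()
hsv=cv2.cvtColor(im,cv2.COLOR_BGR2HSV);print([(v,*map(int,hsv[v,252])) for v in range(180,244,4)])
b=measure(im,C,['blue'],dict(blue=(180,222,322,330)),.1597)
Rm=R.from_euler('xyz',s['orientation']).as_matrix();d=np.r_[b['blue'],.1597]-s['eef_pos'];print((Rm.T@d).round(4))
E
```

```text
[(180, 6, 117, 151), (184, 128, 90, 165), (188, 109, 187, 237), (192, 109, 193, 237), (196, 109, 197, 238), (200, 109, 200, 238), (204, 108, 201, 239), (208, 108, 203, 239), (212, 107, 200, 250), (216, 111, 213, 182), (220, 111, 214, 204), (224, 110, 207, 240), (228, 110, 216, 228), (232, 110, 221, 224), (236, 111, 220, 224), (240, 110, 214, 232)]
blue [429.1  64.9] [59.6 52.7] 7.0 (186, 222, 131, 100)
[ 0.043  -0.0016 -0.0002]
```

```bash
python3 -m creep '[0,0.9,0.53,0,0,0, 0,0.9,0.53,0,0,0, 0,0.9,0.53,0,0,0, 0,0.9,0.53,0,0,0, 0,0.9,0.53,0,0,0, 0,0.87,0.51,0,0,0, 0,0,0,0,0,0]'
python3 - <<'E'
from m import *
s=bot.observe();print(s['eef_pos'],s['gripper_width'],s['force'])
im=bot.capture('wrist');cv2.imwrite('pics/w8.png',im)
sc=bot.capture('scene');cv2.imwrite('pics/s8.png',cv2.resize(sc[100:270,150:340],None,fx=4,fy=3.5,interpolation=cv2.INTER_CUBIC))
E
```

```text
clock: 14.42
eef_pos: [0.6037, -0.0111, 0.2025]
orientation: [1.331, 1.57, -0.12]
force: [-0.7, 0.2, -2.1]
gripper_width: 0.0593
[ 0.6037081  -0.01106837  0.20246382] 0.0593345894599109 [-0.67178966  0.19960648 -2.12389336]
```

View pics/w8.png

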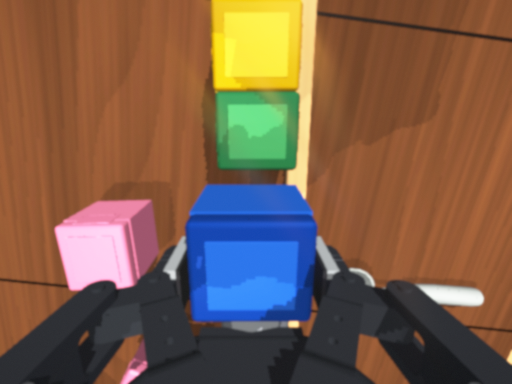

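View pics/s8.png

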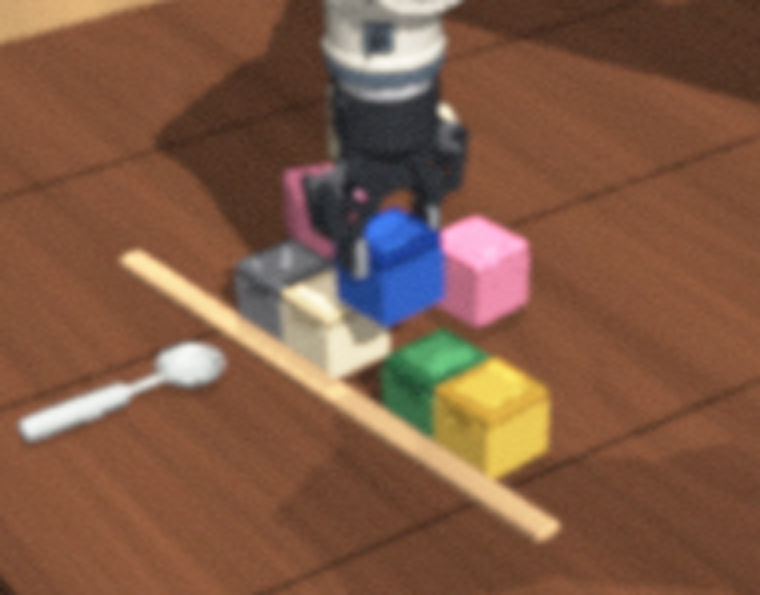

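```bash
python3 - <<'E'
from m import *
im=cv2.imread('pics/w8.png');C=cam('wrist');s=bot.observe();e=s['eef_pos']
g=measure(im,C,['green'],dict(green=(205,86,305,178)))['green']
b=measure(im,C,['blue'],dict(blue=(180,222,322,330)),.1595)['blue']
ey=np.array([-.1185,.993]);ex=np.array([.993,.1185])
r=[]
for v in (30,60,183):
    row=cv2.cvtColor(im,cv2.COLOR_BGR2HSV)[v];u=[u for u in range(285,325) if 17<=row[u][0]<=26 and row[u][1]<135 and row[u][2]>150]
    for w in(min(u),max(u)+1):
        q=ray(C,(w,v),.01);r.append((v,w,round(float(ex@q[:2]),4)))
print(r)
print('along green',ey@g,'blue',ey@b,'tcp',ey@e[:2],'diff',ey@(g-b)); print('across green',ex@g,'blue',ex@b,'tcp',ex@e[:2])
E
```

```text
green [596.1  49.6] [57.6 53.5] 6.9 (216, 92, 80, 77)
blue [599.6 -10. ] [59.3 52.5] 6.9 (186, 222, 131, 100)
[(30, 303, 0.6376), (30, 315, 0.6477), (60, 301, 0.6371), (60, 313, 0.6475), (183, 288, 0.6301), (183, 306, 0.6477)]
along green -0.021354457878112795 blue -0.08097703820800782 tcp -0.08145724737548916 diff 0.05962258032989502
across green 0.5977920518989562 blue 0.5941869044952393 tcp 0.5958971958644432
```

```bash
python3 -m creep '[0.4,-0.07,-0.02,0,0,0, 0.4,0,0,0,0,0, 0.2,0,0,0,0,0, 0.2,0,0,0,0,0, 0.2,0,0,0,0,0, 0,0,0,0,0,0]'
python3 - <<'E'
from m import *
s=bot.observe();print(s['eef_pos'],s['force'])
cv2.imwrite('pics/w9.png',bot.capture('wrist'))
sc=bot.capture('scene');cv2.imwrite('pics/s9.png',cv2.resize(sc[130:250,180:320],None,fx=5,fy=4.5,interpolation=cv2.INTER_CUBIC))
E
```

```text
clock: 15.28
eef_pos: [0.5998, -0.0099, 0.1603]
orientation: [-1.685, 1.57, -3.138]
force: [-1.1, 0.1, -1.9]
gripper_width: 0.0595
[ 0.59975786 -0.00991794  0.16032081] [-1.08703937  0.05764136 -1.87780527]
```

View pics/w9.png

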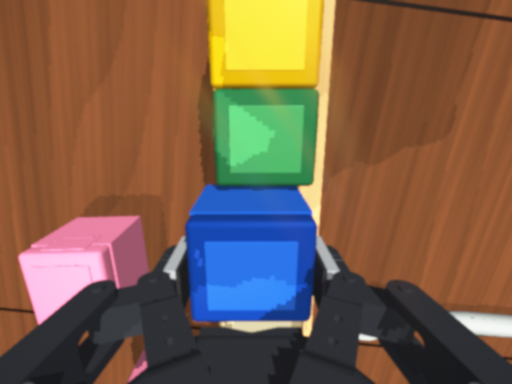

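View pics/s9.png

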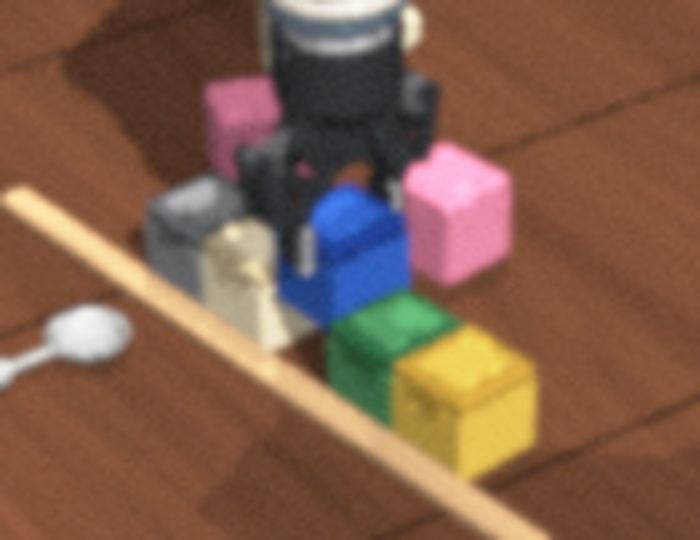

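```bash
python3 -m creep '[0.2,0,0,0,0,0, 0.2,0,0,0,0,0, 0.2,0,0,0,0,0, 0.2,0,0,0,0,0, 0.2,0,0,0,0,0, 0.2,0,0,0,0,0, 0.2,0,0,0,0,0, 0.1,0,0,0,0,0, 0,0,0,0,0,0]'
python3 - <<'E'
from m import *
s=bot.observe();e=s['eef_pos'];print(e,s['force'])
im=bot.capture('wrist');cv2.imwrite('pics/w10.png',im);C=cam('wrist')
g=measure(im,C,['green'],dict(green=(190,65,330,187)))['green']
z=.068+e[2]-.111;b=measure(im,C,['blue'],dict(blue=(180,222,322,330)),z)['blue']
ey=np.array([-.1185,.993]);ex=np.array([.993,.1185])
print('along diff',ey@(g-b),'across',ex@g,ex@b,ex@e[:2])
E
```

```text
clock: 16.5
eef_pos: [0.5998, -0.0099, 0.1155]
orientation: [-1.689, 1.57, -3.141]
force: [0.4, -0.5, -2.3]
gripper_width: 0.0596
[ 0.59983866 -0.00989517  0.11554862] [ 0.37841702 -0.48487073 -2.31579985]
green [597.5  53.7] [56.  43.5] 6.8 (200, 80, 130, 107)
blue [598.3 -10.1] [59.5 52.8] 6.8 (186, 222, 130, 100)
along diff 0.06340705834007263 across 0.5996631673278808 0.5929462394113542 0.5944672144010267
```

View pics/w10.png

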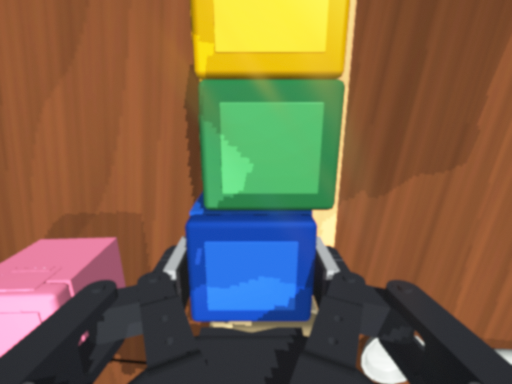

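```bash
python3 -m creep '[0.06,0,0,0,0,0, 0.06,0,0,0,0,0, 0,0,0,0,0,0]'
python3 -m creep '[0.03,0,0,0,0,0, 0,0,0,0,0,0]'
```

```text
clock: 16.92
eef_pos: [0.5999, -0.0099, 0.1121]
orientation: [-1.66, 1.571, -3.112]
force: [-1.1, 0.0, -2.0]
gripper_width: 0.0591
clock: 17.18
eef_pos: [0.5999, -0.0099, 0.1113]
orientation: [-1.655, 1.571, -3.107]
force: [-0.1, -0.8, -2.0]
gripper_width: 0.0593
```

Almost on the surface (weight still carried); slide it back towards the strip while nearly floating, watching the force.

```bash
python3 -m creep '[0,0.05,0,0,0,0, 0,0.05,0,0,0,0, 0,0,0,0,0,0]'
python3 -m creep '[0,0.04,0,0,0,0, 0,0,0,0,0,0]'
python3 -m creep '[0.02,0.02,0,0,0,0, 0,0,0,0,0,0]'
```

```text
clock: 17.55
eef_pos: [0.6031, -0.0095, 0.1114]
orientation: [1.443, 1.571, -0.009]
force: [-0.8, 0.7, -2.1]
gripper_width: 0.0594
clock: 17.8
eef_pos: [0.6042, -0.0094, 0.1113]
orientation: [1.346, 1.571, -0.106]
force: [1.6, -0.3, -1.7]
gripper_width: 0.0593
clock: 18.05
eef_pos: [0.6044, -0.0094, 0.1111]
orientation: [-1.639, 1.57, -3.091]
force: [-2.6, -0.6, 4.5]
gripper_width: 0.0593
```

```bash
python3 -m creep '[0,0.04,0,0,0,0, 0,0,0,0,0,0]'
python3 -m creep '[0,0.04,0,0,0,0, 0,0,0,0,0,0]'
```

```text
clock: 18.3
eef_pos: [0.6047, -0.0094, 0.1111]
orientation: [-1.636, 1.568, -3.088]
force: [-6.2, -0.4, 9.1]
gripper_width: 0.0594
clock: 18.55
eef_pos: [0.605, -0.0093, 0.1112]
orientation: [-1.637, 1.566, -3.09]
force: [-10.4, -1.6, 14.0]
gripper_width: 0.0591
```

```bash
python3 -m creep '[-0.02,-0.06,0,0,0,0, 0,0,0,0,0,0]'
python3 -m creep '[0,0,0,0,0,0, 0,0,0,0,0,0, 0,0,0,0,0,0, 0,0,0,0,0,0, 0,0,0,0,0,0]' 1
python3 -m creep '[-0.5,0,0,0,0,0, -0.9,0,0,0,0,0, -0.9,0,0,0,0,0, -0.9,0,0,0,0,0, -0.9,0,0,0,0,0, -0.9,0,-0.8,0,0,0, 0,0,-0.8,0,0,0, 0,0,0,0,0,0]'
python3 - <<'E'
from m import *
s=bot.observe();print(s['eef_pos'])
im=bot.capture('wrist');cv2.imwrite('pics/w11.png',im)
E
```

```text
clock: 18.8
eef_pos: [0.6055, -0.0093, 0.1113]
orientation: [1.484, 1.57, 0.032]
force: [-0.1, -0.6, -1.2]
gripper_width: 0.0589
clock: 19.42
eef_pos: [0.6053, -0.0093, 0.1113]
orientation: [1.178, 1.571, -0.275]
force: [0.5, 0.3, -0.5]
gripper_width: 0.0854
clock: 20.42
eef_pos: [0.5996, 0.0395, 0.2627]
orientation: [1.528, 1.569, 0.077]
force: [-0.5, -0.3, -0.2]
gripper_width: 0.0855
[0.59958677 0.03949762 0.26274122]
```

View pics/w11.png

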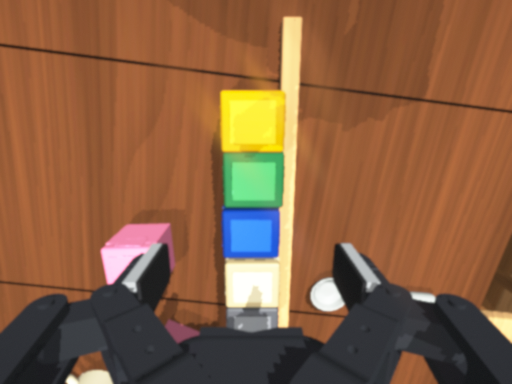

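```bash
python3 - <<'E'
from m import *
im=cv2.imread('pics/w11.png');C=cam('wrist')
c=im[80:340,190:320];cv2.imwrite('pics/w11c.png',cv2.resize(c,None,fx=2.3*1.5,fy=2.3,interpolation=cv2.INTER_CUBIC))
o=measure(im,C,['yellow','green','blue','cream','grey'],dict(yellow=(210,85,295,158),green=(210,146,295,212),blue=(213,204,290,262),cream=(217,255,285,311),grey=(217,300,285,328)))
ey=np.array([-.1185,.993]);ex=np.array([.993,.1185])
for k,v in o.items(): print(k,'along',(ey@v).round(4),'across',(ex@v).round(4))
for v in (40,70):
    row=cv2.cvtColor(im,cv2.COLOR_BGR2HSV)[v];u=[u for u in range(270,310) if 17<=row[u][0]<=26 and row[u][1]<135 and row[u][2]>150]
    print([(ex@ray(C,(w,v),.01)[:2]).round(4) for w in (min(u),max(u)+1)])
E
```

```text
yellow [591.9 103.2] [59.1 55.4] 6.8 (221, 90, 65, 63)
green [598.9  47.3] [58.1 53.5] 6.9 (223, 154, 60, 54)
blue [603.   -8.2] [58.9 56.3] 5.5 (222, 207, 57, 51)
cream [612.4 -70.4] [58.  56.1] 6.9 (226, 263, 53, 45)
grey [ 617.1 -113.4] [56.5 24.9] 6.9 (227, 309, 50, 19)
yellow along 0.0323 across 0.6
green along -0.024 across 0.6003
blue along -0.0796 across 0.5978
cream along -0.1425 across 0.5998
grey along -0.1857 across 0.5994
[np.float64(0.6318), np.float64(0.6506)]
[np.float64(0.6317), np.float64(0.6499)]
```

View pics/w11c.png

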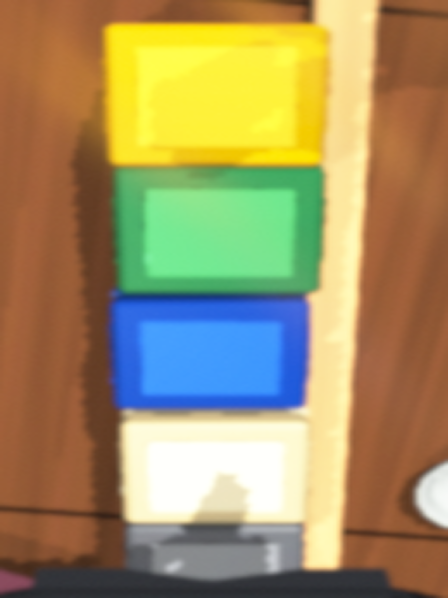

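```bash
python3 -m creep '[-0.6,-1,-0.6,0,0,0, -0.6,-1,-0.6,0,0,0, 0,-1,-0.6,0,0,0, 0,-1,-0.6,0,0,0, 0,-1,-0.6,0,0,0, 0,-1,-0.6,0,0,0, 0,0,-0.6,0,0,0, 0,0,0,0,0,0]'
python3 - <<'E'
from m import *
im=bot.capture('top');cv2.imwrite('pics/t12.png',im);C=cam('top')
c=im[140:280,200:360];cv2.imwrite('pics/t12c.png',cv2.resize(c,None,fx=4.8,fy=4.2,interpolation=cv2.INTER_CUBIC))
sc=bot.capture('scene');cv2.imwrite('pics/s12.png',cv2.resize(sc[140:240,190:310],None,fx=6,fy=6,interpolation=cv2.INTER_CUBIC))
E
```

```text
clock: 21.48
eef_pos: [0.406, 0.1423, 0.2976]
orientation: [1.304, 1.57, -0.147]
force: [-0.2, 0.4, -0.1]
gripper_width: 0.0854
```

View pics/t12c.png

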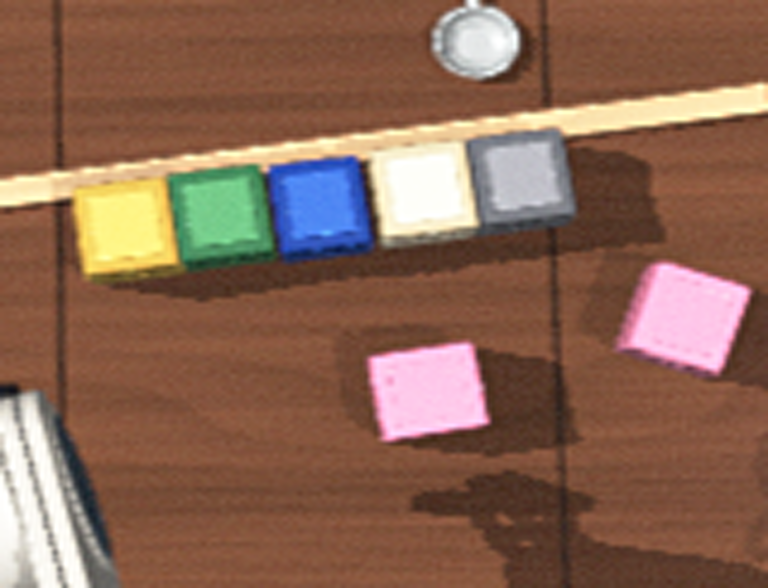

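View pics/s12.png

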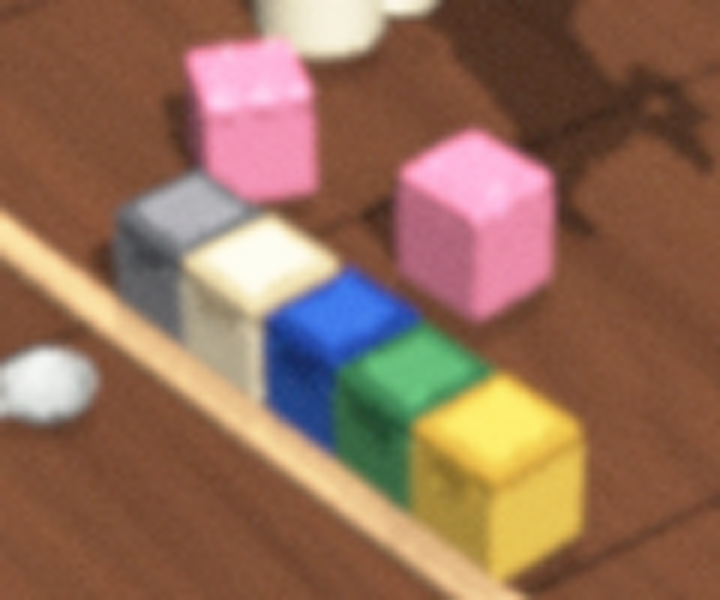

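```bash
python3 - <<'E'
from m import *
im=cv2.imread('pics/t12.png');C=cam('top')
o=measure(im,C,['yellow','green','blue','cream','grey'],dict(yellow=(213,178,238,206),green=(234,175,258,206),blue=(255,174,279,203),cream=(276,170,301,200),grey=(296,168,322,196)))
ey=np.array([-.1185,.993]);ex=np.array([.993,.1185])
for k,v in o.items(): print(k,'along',(ey@v).round(4),'across',(ex@v).round(4))
E
```

```text
yellow [619.9  94.6] [16.8  5.6] 88.6 (226, 183, 7, 3)
green [598.9  48. ] [63.1 53.7] 5.8 (236, 180, 21, 24)
blue [602.4  -9.2] [64.  54.9] 6.8 (256, 178, 22, 24)
cream [615. -69.] [58.8 55.8] 6.2 (277, 174, 22, 22)
grey [ 618.6 -127.2] [61.6 53.8] 7.5 (298, 171, 21, 24)
yellow along 0.0205 across 0.6268
green along -0.0233 across 0.6004
blue along -0.0805 across 0.5971
cream along -0.1414 across 0.6025
grey along -0.1996 across 0.5992
```

```bash
python3 -c "
from plant import bot
print(bot.sign_off(), bot.observe()['clock'])"
```

```text
the job is handed in; nothing more can be done
the job is handed in; nothing more can be done
```

The blue box is standing in the row between green and cream, and I handed the job in after about 22 s of the 58 s. No verdict was reported.

**What I did:** I gripped green front to back and tried it first. It slid at about 4–7 N and pushed yellow along, so green is the free one, and I never touched cream. I opened the pair to about 118 mm between centres. I then lowered blue into the gap with its clips front and back, and pushed it towards the strip until resistance built up to about 10 N.

**Last checks (wrist and top views):**

| Check | Measured | Limit |
|---|---|---|
| Gap blue–green | 1–2 mm | 12 mm |
| Gap blue–cream | 6–8 mm | 12 mm |
| Gap green–yellow | under 1 mm | 13 mm |
| Gap cream–grey | about 2 mm | 13 mm |
| Blue's turn relative to the strip | 0–1.3° | 0.12 rad (about 7°) |

All boxes looked upright. The spoon and pink boxes looked untouched. I didn't re-measure the mug or jar, but the arm never went near them.

**What did not fully agree:**
- **Blue not quite flush:** the push felt like contact with the strip, but the pictures put blue 2–3 mm further forward than the other boxes. That leaves its back roughly 3 mm from the strip, within the 7 mm limit, so I left it.
- **Camera spread:** the two views differ by about 2 mm on the gaps either side of blue.
- **Yellow:** its colour mask failed in the last top view, so its position rests on the wrist view.

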